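# Twist a parts cup off the nested pair and stand it on the sloping rack

### The job

Twist the top cup out of the nested pair: turn it anticlockwise (seen from above) while raising it, so that its pins climb out of the hooked ears of the cup beneath, which must stay seated in its fork stand. Then stand it upright on the sloping board, in the gap between the two cartons, slid down until its foot rests against the cleat along the low edge, and let go. Leave the cartons, the bottle and the single cup on the other stand as they are.

Things in the scene. Friction and masses are not known exactly. Their poses are not given: they have to be found in the camera images.
- top_cup_center (a point): The cup to take, nested in the lower cup and 49 mm higher. Round, tapered, open, grey plastic, about 80 g: 80 mm from foot to rim, outer diameter 50 mm at the foot, 66 mm at the rim, wall 3 mm, inner floor 36 mm below the rim. Origin on its axis 40 mm above the foot; z to its mouth. Its own x runs through its two ears and its two pins; grip it across its own y, where the rim is free (63 mm wide 14 mm below the rim).
- top_cup_rim (a point): Centre of the top cup's mouth, level with the rim (axes as the cup). Two hooked ears stand on the rim at the cup's own +x and -x: out to 47 mm from the axis, up to 18 mm above the rim, 26 mm wide.
- top_cup_pin (a point): Outer end of the top cup's +x pin. Two round pins, 7 mm thick, stick out at its own +x and -x, 36 mm above the foot, to 46 mm from the axis. They are caught in the hooked ears of the lower cup: pulled straight up, the top cup drags the lower one along.
- lower_cup_center (a point): The cup beneath, same shape as the top cup; origin on its axis 40 mm above its foot, ears and pins along its own x. It stands on the disc of its fork stand, its foot 12 mm above the bench, and must stay there. The top cup's foot is 31 mm deep in it.
- lower_cup_ear (a point): The lower cup's +x ear, at rim height, mid-width (the other is opposite). It is a bayonet slot 10 mm high for a pin of the top cup: closed at its clockwise end, sloping up 15.5 degrees to its open anticlockwise end. Turning anticlockwise the cup climbs about 11 mm per rad; after 0.55 to 0.7 rad the pins are out and it lifts straight up. Turn less than 2 rad.
- stand: The stand of the nested pair. Fixed steel disc 116 mm across, 12 mm thick, with two upright aluminium forks (at its own +x and -x, 57 mm high) that hold a cup's pins: a cup in it cannot turn, but lifts straight out. Origin under the disc's centre, z up.
- spare_stand: The other stand, with the single cup. Fixed steel disc 116 mm across, 12 mm thick, with two upright aluminium forks (at its own +x and -x, 57 mm high) that hold a cup's pins: a cup in it cannot turn, but lifts straight out. Origin under the disc's centre, z up.
- spare_cup_center (a point): The single cup in the other stand, same shape as the top cup, a bystander. Origin on its axis 40 mm above its foot; ears along its own x.
- board: Fixed sloping plywood board of the rack, 320 mm wide (y), 201 mm long above the cleat, sloping 15 degrees, low edge towards the robot. Origin on its surface, midway along the foot of the cleat's upper face; x points up the slope, y along the cleat, z square out of the board.
- cleat (a point): Middle of the top of the cleat, a strip 14 mm high and 14 mm thick along the board's low edge (axes as the board). A cup resting against it has its axis 25 mm up the slope from the cleat's upper face; pins and ears pass over the cleat.
- box_left: Left (+y side) carton of parts, 70 (x, along the slope) by 50 (y) by 60 mm (z), 250 g, standing loose on the board against the cleat. Origin at its centre, axes as the board's. A bystander. The gap between the cartons is 140 to 190 mm wide.
- box_right: Right (-y side) carton of parts, 70 (x, along the slope) by 50 (y) by 60 mm (z), 250 g, standing loose on the board against the cleat. Origin at its centre, axes as the board's. A bystander.
- bottle_center (a point): White plastic bottle, 54 mm across and 150 mm high, standing loose on the bench, a bystander. Point on its axis 75 mm above its underside.

How it is judged:
On the way, in this order (a step that is already met when the one before it is completed fails the run):
1. the top cup is twisted out and clear above the lower cup, which is still seated in its stand (z of top_cup_center in the frame of lower_cup_center above 0.085 m and distance of lower_cup_center from where it was at the start of the episode below 0.008 m), for 0.1 s.
2. the cup stands on the sloping board with its foot against the cleat (x of top_cup_center in the frame of board between 0.02 and 0.031 m and y of top_cup_center in the frame of board between -0.075 and 0.075 m and z of top_cup_center in the frame of board between 0.036 and 0.045 m and angle between the z axis of top_cup_center and the z axis of board, either way round below 0.08 rad and angle between top_cup_center's own z axis and vertical below 0.5 rad), for 0.2 s.
At the end, for the whole second after the job is handed in: Top cup released, at rest, upright on the board (axis within 0.08 rad of its normal), axis within 75 mm of the board's middle and 20 to 31 mm up from the cleat; lower cup moved under 8 mm, cartons and single cup under 12 mm, bottle under 20 mm (all of step 2 and distance of lower_cup_center from where it was at the start of the episode below 0.008 m and distance of each of box_left, box_right, spare_cup_center from where it was at the start of the episode below 0.012 m and distance of bottle_center from where it was at the start of the episode below 0.02 m and linear speed of top_cup below 0.02 m/s and contact force between top_cup and the fingers below 0.05 N); the robot touches nothing.
It fails at once if the lower cup is dragged up out of its stand (more than 15 mm) (distance of lower_cup_center from where it was at the start of the episode above 0.015 m).
It fails at once if a carton, the bottle or the single cup is displaced or knocked over (more than 30 mm) (distance of any of box_left, box_right, bottle_center, spare_cup_center from where it was at the start of the episode above 0.03 m).
It fails at once if the top cup is tipped over (angle between top_cup_center's own z axis and vertical above 1 rad).
It also fails if it takes over 42 s, if anything falls off the work surface, if the arm or the gripper's body presses on something with over 40 N, if the wrist force passes 120 N, or if a joint passes its speed limit or range.

### The arm

A 6-joint arm with a two-finger parallel gripper is mounted at the origin on the work surface. World frame = base frame: x ahead of the robot, y to its left, z up, the work surface at z = 0. Lengths are in m, angles in rad, forces in N, time in s.
With the tool pointing down it reaches from about 0.375 to 0.9 m from the base axis. Payload 3.1 kg.
Tool frame: the origin (TCP) lies midway between the tips of the shut fingers; the grasp point (between the pads) lies 19 mm behind it; z points along the fingers, y is the direction in which the jaws open and shut (so a half turn about z gives the same grasp; the last joint's range is limited). The gripper opens to 87 mm and grips with 3 to 60 N. Pads are 19 mm wide; open, the fingers measure 117 mm over their backs; the gripper's body (75 mm by 190 mm) begins 51 mm behind the grasp point.
Start: joints at [1.087, 0.527, 1.433, -0, 1.181, -0.178], TCP at [0.188, 0.596, 0.223] pointing down, gripper open.
Joint ranges: [-3.08, 3.08], [-0.75, 2.2], [0.22, 2.44], [-1.43, 4.57], [0, 2.65], [-2.85, 2.85]. Speed limits (rad/s): [2.79, 2.79, 3.14, 3.14, 3.14, 3.14].

### API

Orientations are given as a unit quaternion [x, y, z, w].
In Python, from rig import robot gives the robot as it stands.
- The arm moves only by the tool move_arm, never from a script. Its argument "rows" is one flat list of numbers, 7 for each row, row after row: the shift along the world's x, y, z in mm, then the turn, a rotation vector about the world's x, y, z in rad, then the closure, from 0 (fully open) to 1 (shut). A call has 1 to 12 rows; each row shifts and turns the commanded pose from where the row before left it; what a row does not reach is not made up. A row lasts 1/10 s, in which the tool goes at most 50 mm and 8.59 degrees, less where a joint would pass 70% of its speed; a pose out of reach is approached as far as the arm can. A call with a gripper value outside its range is refused whole. The fingers move at their own pace and stop on an object; "grip_force" is the grip in N (left out, the last holds). Time passes only in rows, so rows that do not move let the fingers close. It gives the time, the measured TCP pose, the force and the opening at its end, in the units of the state.
- robot.get_obs(): the state, without advancing time (a new reading comes with each control period).
- robot.camera(name): name is "scene" or "top"; returns a dict with "color" (400x640x3 uint8, red, green, blue), "z_map" (400x640 float32, m along the optical axis (not along the pixel's ray), 0 where there is no reading), "camera_matrix" (3x3 intrinsics, pixels), "R" (3x3) and "t" (3): a world point X has camera coordinates R X + t. Camera axes: x right, y down, z forward; pixel columns grow to the right and rows downward; lengths in m; the calibration is good to about 2 mm. A picture is of the moment at which its call begins.
- robot.hand_in(): hands the job in, once; it reports no verdict.
Trained networks look in the newest picture that a camera, given by its name, has taken for a name from the list of things; names that differ only in an ending like _2 or _b are one class to them, and where a whole thing is asked for, a point or a joint stands for the part that bears it (a point fixed in the world has none). Each returns a list of dicts, best first, with "conf" (0 to 1); they miss things now and then, are a little off and sometimes report something else, mostly with a low value. They report only what shows in the picture. A call takes as long as a camera call.
- robot.search_frame(camera, thing): "at" ([column, row] in pixels, amid what is visible of it).
- robot.spot_point(camera, thing): "at" ([column, row] in pixels: a listed point, or the origin of a listed thing).
The state is a dict: "time": time; "q": joint angles; "joint_velocities": joint speeds; "joint_torque": joint torques, N m; "position": TCP position; "tool_rot": TCP orientation; "ft_force": force on the tool from outside, world axes, zero at the start; "moment": the same for the moment, N m; "grip_width": finger opening in m.
Only numpy, scipy, OpenCV 4.12 (cv2) and the standard library are available. Lean on these libraries where they do the work, as an engineer would, in place of code of your own. Each camera call takes 0.05 s, during which the arm holds its last target.

## Working session

There is one attempt and no reset: what is moved stays moved. The work goes in short steps, Python scripts to look and compute and a tool call to move; the robot and the scene stay as the last step left them, time stands still between calls to the robot, and variables do not carry over. Pictures are saved under pics/ and viewed, and the job is handed in when it is done.

Besides the shell and the picture viewer there is one more tool, called after "Emit:" as name(argument=value, ...), one argument or row to a line, values as JSON. move_arm: Moves the arm, as the interface text tells. Its arguments: {"type":"object","properties":{"rows":{"type":"array","items":{"type":"number"}},"grip_force":{"type":"number"}},"required":["rows"]}

```bash
mkdir -p pics; ls; cat > h.py <<'E'
import numpy as np, cv2
from rig import robot
def save(cam,fn):
    d=robot.camera(cam); cv2.imwrite('pics/'+fn,d['color'][:,:,::-1]); return d
def unproj(d,u,v,z=None):
    K=d['camera_matrix']; 
    if z is None:
        p=d['z_map'][int(v)-1:int(v)+2,int(u)-1:int(u)+2]; p=p[p>0]; z=np.median(p)
    c=np.array([(u-K[0,2])/K[0,0]*z,(v-K[1,2])/K[1,1]*z,z]); return d['R'].T@(c-d['t'])
def ray_z(d,u,v,h):
    K=d['camera_matrix']; r=d['R'].T@np.array([(u-K[0,2])/K[0,0],(v-K[1,2])/K[1,1],1]); o=-d['R'].T@d['t']
    return o+r*(h-o[2])/r[2]
def proj(d,X):
    c=d['R']@np.asarray(X)+d['t']; p=d['camera_matrix']@c; return p[:2]/p[2]
E
cat > a.py <<'E'
from h import *
np.set_printoptions(precision=4,suppress=True)
o=robot.get_obs()
print(o)
for cam in ['scene','top']:
    d=save(cam,cam+'0.png'); print(cam,-d['R'].T@d['t'])
    for n in ['top_cup_center','top_cup_rim','top_cup_pin','lower_cup_center','lower_cup_ear','stand','spare_stand','spare_cup_center','board','cleat','box_left','box_right','bottle_center']:
        r=robot.spot_point(cam,n)
        for k in r[:3]:
            try: w=unproj(d,*k['at'])
            except Exception as e: w=None
            print(n,np.round(k['at'],1),round(k['conf'],2),w)
E
python3 a.py
```

```text
pics
{'time': 0.0, 'q': array([ 1.0875,  0.5285,  1.4339,  0.    ,  1.1814, -0.1785]), 'joint_velocities': array([ 0.0008,  0.0006,  0.0004, -0.0003,  0.0013,  0.0012]), 'joint_torque': array([ -0.0019, -44.0038, -17.6589,   0.0634,   0.0583,  -0.0001]), 'position': array([0.1872, 0.5955, 0.2216]), 'tool_rot': array([ 0.1518,  0.9884, -0.001 , -0.0004]), 'ft_force': array([ 0.1263,  0.3169, -0.4795]), 'moment': array([ 0.0155, -0.0094,  0.0046]), 'grip_width': 0.08705369304157161}
scene [1.1766 0.6778 0.7224]
top_cup_center [362.4 209.1] 0.8 [0.5277 0.1552 0.1181]
top_cup_center [349.9 216.4] 0.45 [0.5455 0.1293 0.0898]
top_cup_rim [362.3 193.9] 0.91 [0.4868 0.1184 0.1284]
top_cup_rim [265.9 175.9] 0.64 [ 0.5965 -0.1627  0.1082]
top_cup_pin [349.9 214.7] 0.73 [0.5476 0.1309 0.0974]
lower_cup_center [362.4 222.6] 0.97 [0.5277 0.1583 0.0757]
lower_cup_center [364.4 212.3] 0.18 [0.5246 0.16   0.1088]
lower_cup_ear [352.9 217.4] 0.93 [0.5449 0.1393 0.0917]
lower_cup_ear [362.2 195.4] 0.21 [0.4862 0.1179 0.123 ]
stand [361.3 236.4] 0.76 [0.5238 0.1548 0.0242]
spare_stand [432.8 291.8] 0.9
[... 717 characters left out ...]
op_cup_rim [197.8 201.4] 0.54 [0.5371 0.3799 0.0577]
top_cup_pin [275.2 196.3] 0.81 [0.5391 0.1287 0.1543]
lower_cup_center [273.5 212.6] 0.59 [0.4975 0.1382 0.1055]
lower_cup_ear [273.2 212. ] 0.71 [0.4993 0.1391 0.1058]
stand [277.4 215. ] 0.95 [0.4904 0.1265 0.105 ]
spare_stand [199.9 199.2] 0.88 [0.5442 0.3739 0.057 ]
spare_cup_center [196.9 200.3] 0.92 [0.5406 0.3829 0.0576]
board [401.4 205.7] 0.89 [ 0.5276 -0.2562  0.0471]
cleat [399.7 207.7] 0.75 [ 0.5215 -0.2511  0.0454]
cleat [271.1 217. ] 0.53 [0.4844 0.1452 0.1043]
box_left [372.5 188.8] 0.96 [ 0.5708 -0.1582  0.1055]
box_right [440.4 193.8] 0.82 [ 0.5566 -0.3624  0.104 ]
bottle_center [327.2 231. ] 0.49 [ 0.4401 -0.0211  0.1505]
```

```bash
python3 - <<'E'
import cv2
a=cv2.imread('pics/top0.png'); c=a[150:270,160:480]; cv2.imwrite('pics/top0c.png',cv2.resize(c,None,fx=2.5,fy=2.5,interpolation=3))
c=a[180:250,240:310]; cv2.imwrite('pics/top0d.png',cv2.resize(c,None,fx=8,fy=8,interpolation=3))
a=cv2.imread('pics/scene0.png'); c=a[140:260,200:420]; cv2.imwrite('pics/scene0c.png',cv2.resize(c,None,fx=3.6,fy=3.6,interpolation=3))
E
```

```text
(no output)
```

View pics/top0c.png

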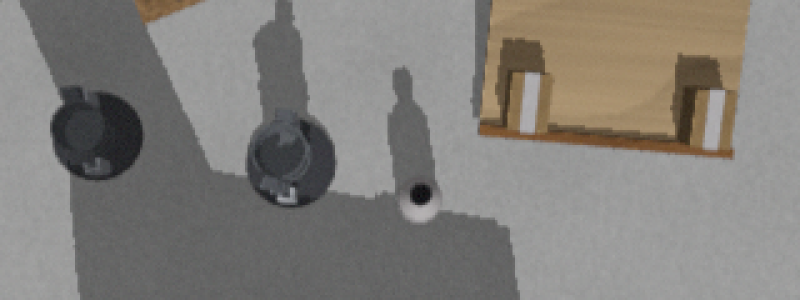

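View pics/top0d.png

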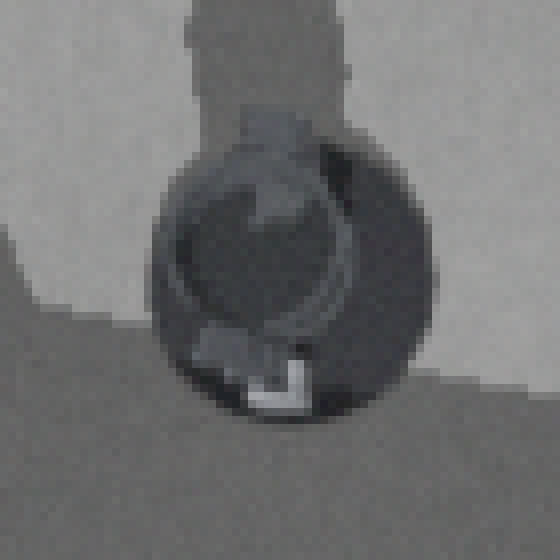

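View pics/scene0c.png

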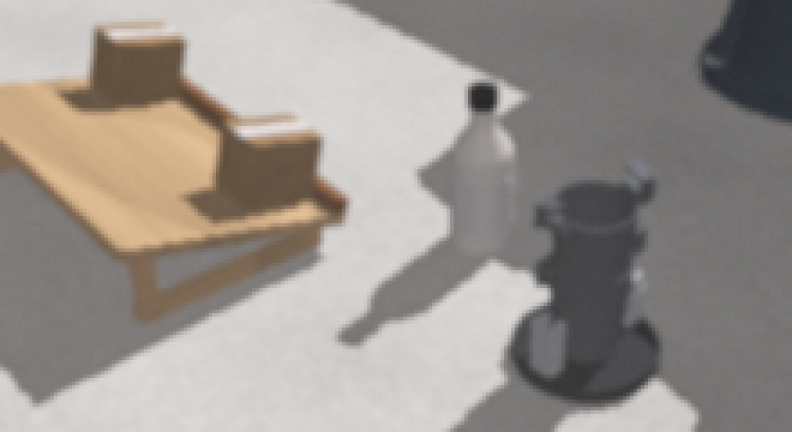

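View pics/scene0.png

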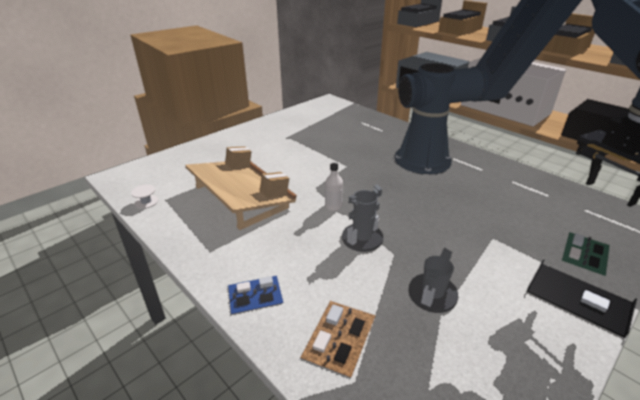

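```bash
cat > b.py <<'E'
from h import *
np.set_printoptions(precision=4,suppress=True)
from scipy.optimize import least_squares
def cloud(d):
    v,u=np.mgrid[0:400,0:640]; z=d['z_map']; K=d['camera_matrix']
    c=np.stack([(u-K[0,2])/K[0,0]*z,(v-K[1,2])/K[1,1]*z,z],-1)
    P=(c-d['t'])@d['R']; P[z<=0]=np.nan; return P
if __name__=='__main__':
  for cam in ['top','scene']:
    d=robot.camera(cam); P=cloud(d); np.save(cam+'.npy',P); col=d['color']
    f=np.isfinite(P[...,0]); 
    m=f&(np.hypot(P[...,0]-.5,P[...,1]-.13)<.11)
    Q=P[m]; print(cam,len(Q),'bench z',np.median(P[f&(np.abs(P[...,2])<.02)&(np.hypot(P[...,0]-.5,P[...,1]-.13)<.3)][:,2]))
    h=np.histogram(Q[:,2],np.arange(-.01,.18,.01)); print(h[0])
    for lo,hi in [(.005,.02),(.1,.11),(.125,.150),(.152,.17)]:
        q=Q[(Q[:,2]>lo)&(Q[:,2]<hi)]
        if len(q)>3: print(lo,hi,len(q),q.mean(0),q.min(0),q.max(0))
    q=Q[Q[:,2]>.145]; print(q)
E
python3 b.py
```

```text
top 3581 bench z 0.0006866838010697793
[1071 1562  353    4   13    3   26    5    0    9   31  252   33   20
   61   71   62    5]
0.005 0.02 543 [0.4925 0.1277 0.011 ] [0.3919 0.0246 0.005 ] [0.6027 0.2357 0.02  ]
0.1 0.11 252 [0.5013 0.1419 0.1056] [0.4571 0.1156 0.1001] [0.529  0.1667 0.11  ]
0.125 0.15 144 [0.5053 0.1445 0.1385] [0.4569 0.1095 0.1254] [0.5454 0.1737 0.1488]
0.152 0.17 63 [0.5039 0.1402 0.1565] [0.456  0.1234 0.1524] [0.5484 0.1594 0.1621]
[[0.5477 0.1402 0.1602]
 [0.5482 0.1377 0.1575]
 [0.5482 0.1349 0.1572]
 [0.5484 0.1321 0.1562]
 [0.5455 0.1407 0.1561]
 [0.5449 0.1374 0.1599]
 [0.5456 0.135  0.1553]
 [0.5458 0.1323 0.1543]
 [0.5458 0.1294 0.1543]
 [0.5462 0.1268 0.1519]
 [0.5461 0.1238 0.1527]
 [0.5422 0.1403 0.1585]
 [0.5426 0.1378 0.1561]
 [0.5426 0.1349 0.1562]
 [0.5427 0.1321 0.1557]
 [0.5424 0.129  0.1573]
 [0.5427 0.1263 0.1558]
 [0.5427 0.1234 0.1556]
 [0.5395 0.1433 0.1569]
 [0.539  0.14   0.1605]
 [0.5399 0.1379 0.1547]
 [0.5398 0.135  0.155 ]
 [0.5401 0.1323 0.1534]
 [0.5401 0.1293 0.1537]
 [0.5398 0.1263 0.1554]
 [0.5401 0.1236 0.154 ]
 [0.5367 0.
[... 2542 characters left out ...]
55]
 [0.5404 0.1252 0.1534]
 [0.5378 0.1262 0.1527]
 [0.5365 0.1285 0.1531]
 [0.5362 0.1316 0.1545]
 [0.546  0.1268 0.1537]
 [0.5432 0.1277 0.1529]
 [0.5412 0.1294 0.1527]
 [0.5441 0.1352 0.157 ]
 [0.5401 0.1351 0.155 ]
 [0.5395 0.1379 0.1561]
 [0.539  0.1407 0.1572]
 [0.5377 0.1429 0.1577]
 [0.5473 0.1248 0.1503]
 [0.5474 0.1282 0.152 ]
 [0.5473 0.1315 0.1536]
 [0.5464 0.134  0.1544]
 [0.546  0.137  0.1557]
 [0.5449 0.1393 0.1563]
 [0.5434 0.1414 0.1566]
 [0.5413 0.1429 0.1563]
 [0.5396 0.1447 0.1564]
 [0.5473 0.1249 0.1472]
 [0.5457 0.1268 0.1474]
 [0.542  0.127  0.1457]
 [0.5486 0.1361 0.1534]
 [0.5491 0.1399 0.1555]
 [0.5448 0.1395 0.1533]
 [0.5451 0.143  0.1552]
 [0.5439 0.1425 0.1451]]
```

```bash
cat > c.py <<'E'
from h import *
np.set_printoptions(precision=4,suppress=True)
for cam in ['top','scene']:
    P=np.load(cam+'.npy'); f=np.isfinite(P[...,0])
    m=f&(P[...,0]>.57)&(P[...,0]<.70)&(P[...,1]<-.19)&(P[...,1]>-.32)&(P[...,2]>.03)&(P[...,2]<.14)
    Q=P[m]; 
    for _ in range(4):
        c=Q.mean(0); n=np.linalg.svd(Q-c)[2][2]; n*=np.sign(n[2]); r=(Q-c)@n; Q=Q[np.abs(r)<.004]
    print(cam,len(Q),'n',n,'tilt',np.degrees(np.arccos(n[2])),'yaw of upslope',np.arctan2(-n[1],-n[0]),'c',c, r.std())
    x=np.array([-n[0],-n[1],0]); x/=np.linalg.norm(x); y=np.array([-x[1],x[0],0]); xs=np.cross(y,n)
    H=(P-c)@n; X=(P-c)@xs; Y=(P-c)@y
    for lo,hi in [(-.01,.006),(.01,.018),(.045,.07)]:
        s=f&(H>lo)&(H<hi)&(np.abs(Y)<.25)&(np.abs(X)<.25)&(P[...,2]>.02)
        print(lo,s.sum(),'X',np.percentile(X[s],[1,5,50,95,99]),'Y',np.percentile(Y[s],[1,5,50,95,99]))
    # cleat: H .008..018 and X<-.05
    for lo,hi in [(.05,.1),(-.1,-.05),(-.03,.03)]:
        s=f&(H>.009)&(H<.02)&(Y>lo)&(Y<hi)&(X<0)&(X>-.2)
        print('cleat Y',lo,s.sum(),np.sort(X[s])[[0,5,-6,-1]] if s.sum()>10 else '', H[s].mean())
    s=f&(H>.054)&(H<.068)&(np.abs(Y)<.25)&(np.abs(X)<.3)
    for sg in (1,-1):
        t=s&(sg*Y>0.03); 
        t&=np.abs(Y-np.median(Y[t]))<.05
        print('box',sg,t.sum(),X[t].min(),X[t].max(),Y[t].min(),Y[t].max(),H[t].mean())
    print('c frame xs',xs,'y',y)
E
python3 c.py
```

```text
top 1595 n [-0.2609  0.0234  0.9651] tilt 15.183903632388947 yaw of upslope -0.08961483041005175 c [ 0.6355 -0.2549  0.0617] 0.0019161260466051065
-0.01 5633 X [-0.0996 -0.0877  0.0139  0.0908  0.0977] Y [-0.1689 -0.1525 -0.0112  0.1336  0.1447]
0.01 404 X [-0.1154 -0.1147 -0.1087 -0.0778 -0.0305] Y [-0.1701 -0.1536 -0.0146  0.1289  0.141 ]
0.045 835 X [-0.2081 -0.0973 -0.0648 -0.0323 -0.0296] Y [-0.1526 -0.1485 -0.1032  0.1154  0.1941]
cleat Y 0.05 58 [-0.1156 -0.1151 -0.1023 -0.0298] 0.01402535111131631
cleat Y -0.1 69 [-0.1153 -0.1138 -0.1019 -0.1011] 0.013786622451756572
cleat Y -0.03 87 [-0.1156 -0.1148 -0.102  -0.1011] 0.01386099551725355
box 1 391 -0.10013023218294036 -0.029231201423192608 0.06795760276136734 0.11828905544286322 0.06030068585241725
box -1 402 -0.10030967467204538 -0.029458458868510593 -0.1543807605614642 -0.10256161808994438 0.060126086800630814
c frame xs [ 0.9612 -0.0864  0.2619] y [0.0895 0.996  0.    ]
scene 727 n [-0.2575  0.023   0.966 ] tilt 14.983057745901624 yaw of upslope -0.0890338207074912 c [ 0.6401 -0.2557  0.0616] 0.0010553865147060742
-0.01 2787 X [-0.1077 -0.0907  0.0173  0.0933  0.0951] Y [-0.1668 -0.1444  0.0122  0.1465  0.1491]
0.01 240 X [-0.2054 -0.1913 -0.1037 -0.0346 -0.0335] Y [-0.1441 -0.117   0.0901  0.2328  0.2418]
0.045 635 X [-0.2114 -0.1955 -0.0734 -0.0347 -0.0333] Y [-0.1497 -0.1416  0.0966  0.2399  0.2424]
cleat Y 0.05 19 [-0.037  -0.0363 -0.0343 -0.0336] 0.01443727619181773
cleat Y -0.1 38 [-0.1202 -0.1168 -0.1043 -0.037 ] 0.012909191825924746
cleat Y -0.03 4  0.013250488222877171
box 1 202 -0.10769633233213677 -0.03247012726557132 0.06816161781562453 0.12263513457368139 0.059325678118679864
box -1 145 -0.10595486505326208 -0.03362851696987203 -0.15606856224653232 -0.09911538933809781 0.05933490676842792
c frame xs [ 0.9622 -0.0859  0.2585] y [0.0889 0.996  0.    ]
```

Emit:
move_arm(
  rows=[26,-38,0,0,0,0.01,0,26,-38,0,0,0,0.01,0,26,-38,0,0,0,0.01,0,26,-38,0,0,0,0.01,0,26,-38,0,0,0,0.01,0,26,-38,0,0,0,0.01,0,26,-38,0,0,0,0.01,0,26,-38,0,0,0,0.01,0,26,-38,0,0,0,0.01,0,26,-38,0,0,0,0.01,0,26,-38,0,0,0,0.01,0,26,-38,0,0,0,0.01,0],
  grip_force=25,
)

```text
time: 2.7
position: [0.5005, 0.1385, 0.2228]
tool_rot: [0.092, 0.996, 0.0, 0.0]
ft_force: [1.0, 1.0, 0.2]
grip_width: 0.0872
```

Emit:
move_arm(
  rows=[1,2,-30,0,0,0,0,0,0,-35,0,0,0,0,0,0,-30,0,0,0,0,0,0,-17,0,0,0,0,0,0,0,0,0,0,0],
)

```text
time: 3.2
position: [0.4988, 0.1419, 0.1083]
tool_rot: [0.092, 0.996, -0.0, -0.003]
ft_force: [-0.2, 0.4, 0.3]
grip_width: 0.087
```

```bash
python3 - <<'E'
from h import *
for c in ['top','scene']:
    d=save(c,c+'1.png'); a=d['color'][:,:,::-1]; p=proj(d,[.5,.14,.13]).astype(int)
    cv2.imwrite('pics/%s1c.png'%c,cv2.resize(a[p[1]-40:p[1]+40,p[0]-40:p[0]+40],None,fx=7,fy=7,interpolation=3))
print(robot.get_obs()['q'])
E
```

```text
[ 6.17839087e-02  5.57488425e-01  1.79513084e+00 -8.29981961e-06
  7.88855100e-01 -1.32419850e+00]
```

View pics/scene1c.png

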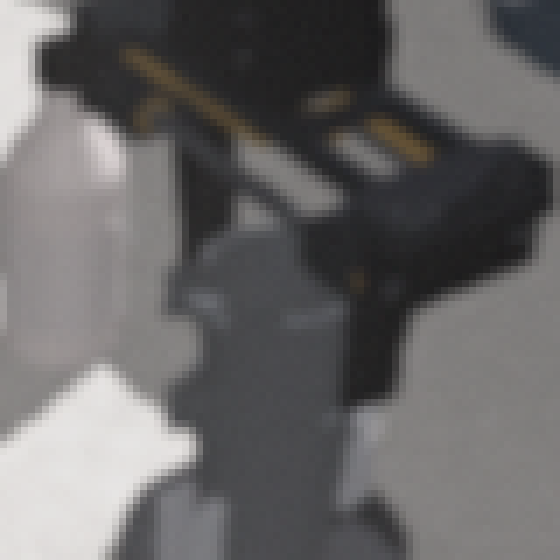

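View pics/top1c.png

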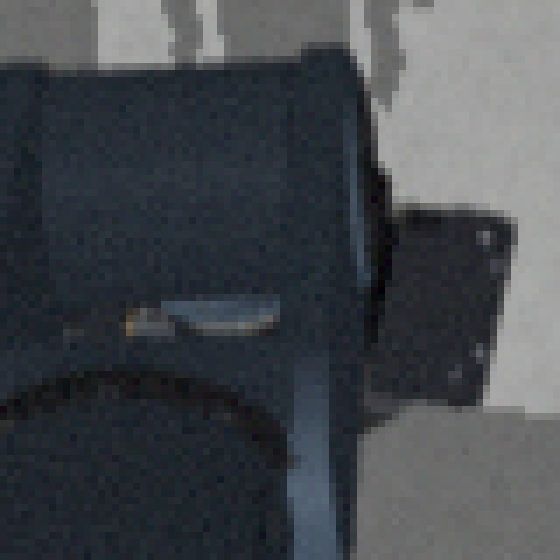

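Emit:
move_arm(
  rows=[3,0,1,0,0,0,0,0,0,0,0,0,0,1,0,0,0,0,0,0,1,0,0,0,0,0,0,1,0,0,0,0,0,0,1,0,0,0,0,0,0,1],
  grip_force=25,
)

```text
time: 3.9
position: [0.5037, 0.1422, 0.1119]
tool_rot: [0.092, 0.996, 0.0, 0.0]
ft_force: [0.1, -0.0, 2.4]
grip_width: 0.0639
```

Emit:
move_arm(
  rows=[0,0,1,0,0,0.1,1,0,0,1,0,0,0.1,1,0,0,1,0,0,0.1,1],
  grip_force=30,
)

```text
time: 4.2
position: [0.5037, 0.1423, 0.1148]
tool_rot: [-0.059, 0.998, 0.0, 0.0]
ft_force: [-0.5, 0.5, 2.1]
grip_width: 0.0639
```

Emit:
move_arm(
  rows=[0,0,1.2,0,0,0.1,1,0,0,1.2,0,0,0.1,1,0,0,1.2,0,0,0.1,1,0,0,1.2,0,0,0.1,1,0,0,1.2,0,0,0.1,1],
)

```text
time: 4.7
position: [0.5032, 0.1422, 0.1204]
tool_rot: [-0.305, 0.952, 0.0, -0.0]
ft_force: [0.6, 0.3, -0.6]
grip_width: 0.064
```

```bash
python3 - <<'E'
from h import *
for c in ['scene']:
    d=save(c,c+'2.png'); a=d['color'][:,:,::-1]; p=proj(d,[.5,.14,.10]).astype(int)
    cv2.imwrite('pics/%s2c.png'%c,cv2.resize(a[p[1]-40:p[1]+40,p[0]-40:p[0]+40],None,fx=7,fy=7,interpolation=3))
o=robot.get_obs(); print(o['q'],o['moment'],o['ft_force'])
E
```

```text
[ 6.14293404e-02  5.43500630e-01  1.78201974e+00 -1.29014487e-04
  8.16352601e-01 -2.13137640e+00] [0.07964136 0.08419669 0.00984112] [-0.34278862 -0.01515763 -1.13723784]
```

View pics/scene2c.png

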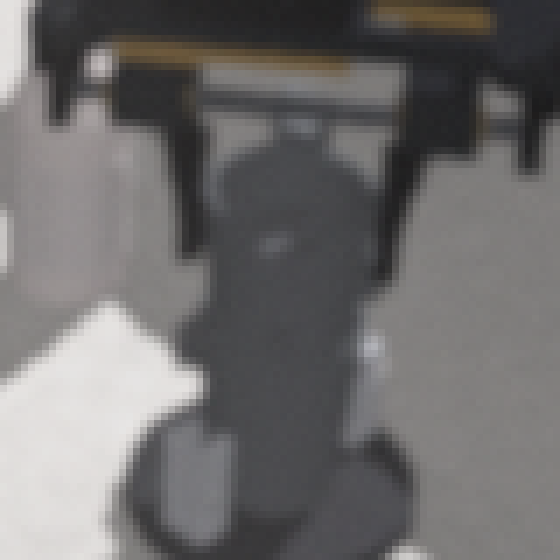

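Emit:
move_arm(
  rows=[0,0,2,0,0,0,1,0,0,3,0,0,0,1],
)

```text
time: 4.95
position: [0.5032, 0.1422, 0.1255]
tool_rot: [-0.302, 0.953, 0.0, -0.0]
ft_force: [0.2, -0.4, -1.4]
grip_width: 0.0642
```

```bash
python3 - <<'E'
from h import *
for c in ['scene']:
    d=save(c,c+'3.png'); a=d['color'][:,:,::-1]; p=proj(d,[.5,.14,.10]).astype(int)
    cv2.imwrite('pics/%s3c.png'%c,cv2.resize(a[p[1]-40:p[1]+40,p[0]-40:p[0]+40],None,fx=7,fy=7,interpolation=3))
for i in range(4):
  robot.camera('scene'); o=robot.get_obs(); print(o['moment'],o['ft_force'])
E
```

```text
[0.11214527 0.04858161 0.00876997] [ 0.56044115  0.30609893 -0.26359984]
[ 0.0276234   0.00660062 -0.0147922 ] [ 0.04846561 -0.4420999  -1.41382278]
[ 0.09258321 -0.00338957 -0.03081237] [ 0.35207734 -0.60614966 -1.47524665]
[ 0.01816599  0.03769481 -0.03380347] [-0.20462463 -0.08592534  0.13651853]
```

View pics/scene3c.png

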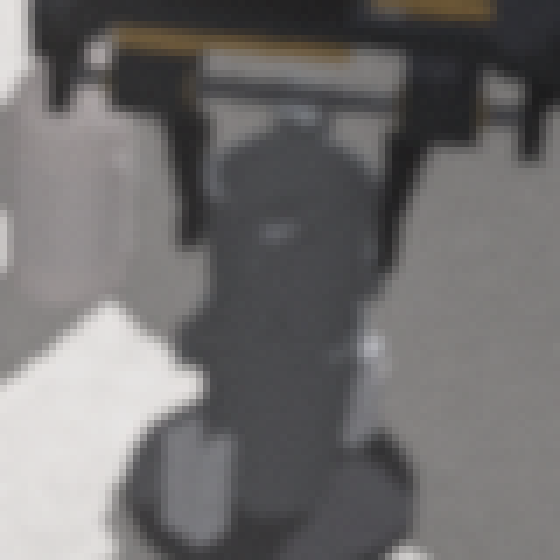

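Emit:
move_arm(
  rows=[0,0,8,0,0,0,1,0,0,12,0,0,0,1,0,0,18,0,0,0,1,0,0,20,0,0,0,1,0,0,20,0,0,0,1,0,0,0,0,0,0,1,0,0,25,0,0,0,1],
)

```text
time: 5.9
position: [0.5013, 0.142, 0.227]
tool_rot: [-0.303, 0.953, 0.001, -0.003]
ft_force: [-0.2, 0.1, -0.1]
grip_width: 0.0637
```

```bash
python3 - <<'E'
from h import *
for c in ['scene']:
    d=save(c,c+'4.png'); a=d['color'][:,:,::-1]; p=proj(d,[.5,.14,.10]).astype(int)
    cv2.imwrite('pics/%s4c.png'%c,cv2.resize(a[p[1]-80:p[1]+40,p[0]-60:p[0]+60],None,fx=5,fy=5,interpolation=3))
o=robot.get_obs(); print(o)
E
```

```text
{'time': 5.95, 'q': array([ 6.16184139e-02,  3.78954030e-01,  1.67573503e+00, -1.13734431e-05,
        1.08288557e+00, -2.12447905e+00]), 'joint_velocities': array([ 0.00029736,  0.0119963 , -0.01678584,  0.00321183, -0.1241469 ,
       -0.00114608]), 'joint_torque': array([-4.36460981e-01, -2.81303394e+01, -1.18438759e+01, -6.62929751e-02,
        4.26658290e-01,  6.36447119e-03]), 'position': array([0.50459633, 0.14233982, 0.23179285]), 'tool_rot': array([-3.02822275e-01,  9.53044927e-01, -4.94187502e-04,  1.94729048e-03]), 'ft_force': array([ 1.04041417, -0.08684124,  1.6860117 ]), 'moment': array([ 0.03063529, -0.06196487, -0.02789062]), 'grip_width': 0.06352454989716731}
```

View pics/scene4c.png

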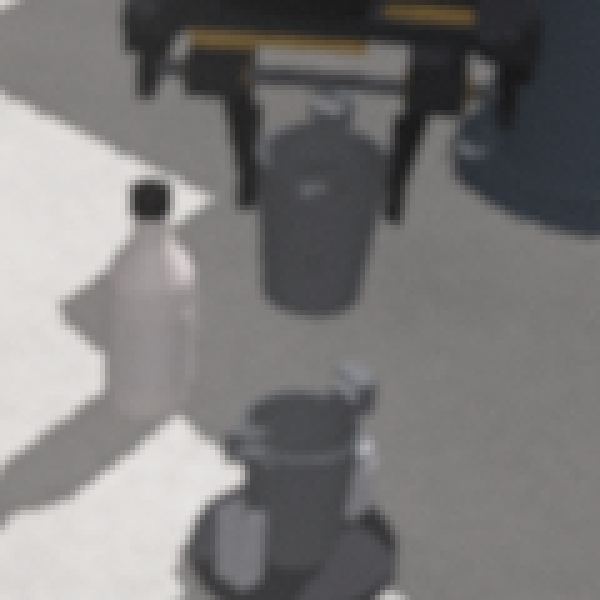

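Emit:
move_arm(
  rows=[3,-25,3,0,0,-0.05,1,5,-42,0,0,0,-0.08,1,5,-44,0,0,0,-0.08,1,5,-44,0,0,0,-0.08,1,5,-44,0,0,0,-0.08,1,5,-44,0,0,0,-0.08,1,5,-44,0,0,0,-0.08,1,5,-44,0,0,0,-0.08,1,5,-44,0,0,0,-0.08,1,3,-25,0,0,0,-0.014,1,1,-6,0,-0.006,-0.065,0,1,0,0,0,-0.006,-0.065,0,1],
)

```text
time: 7.15
position: [0.5509, -0.2659, 0.2304]
tool_rot: [0.045, 0.997, -0.003, 0.066]
ft_force: [-0.3, 0.9, -0.7]
grip_width: 0.0637
```

Emit:
move_arm(
  rows=[0,2,-10,-0.006,-0.065,0,1,0,0,-25,-0.006,-0.065,0,1,0,0,-25,0,0,0,1,0,0,-17,0,0,0,1,0,0,0,0,0,0,1],
)

```text
time: 7.65
position: [0.5484, -0.2604, 0.1512]
tool_rot: [0.045, 0.991, -0.004, 0.127]
ft_force: [-0.7, 0.8, -0.8]
grip_width: 0.0638
```

```bash
cat > v.py <<'E'
import sys
from h import *
from scipy.spatial.transform import Rotation as Ro
t=sys.argv[1]
for c in ['top','scene']:
    d=save(c,c+t+'.png'); a=d['color'][:,:,::-1]; p=proj(d,[.56,-.26,.10]).astype(int)
    cv2.imwrite('pics/%s%sc.png'%(c,t),cv2.resize(a[p[1]-50:p[1]+50,p[0]-50:p[0]+50],None,fx=6,fy=6,interpolation=3))
n=np.array([-.2578,.0230,.9659]); xs=np.array([.962,-.0859,.2588]); y=np.array([.089,.996,0]); O=np.array([.6355,-.2549,.0617])-.101*xs-.0115*y
for i in range(3):
  o=robot.get_obs(); p=o['position']; R=Ro.from_quat(o['tool_rot']).as_matrix()
  print('tcp',np.round(p,4),'board XYZ',np.round([(p-O)@xs,(p-O)@y,(p-O)@n],4),'ang',np.arccos(-R[:,2]@n),'jaw·y',R[:,1]@y, o['ft_force'].round(1),o['q'].round(2),o['grip_width'])
  if i<2: robot.camera('top')
E
python3 v.py 5
```

```text
tcp [ 0.5505 -0.2618  0.1541] board XYZ [ 0.0437 -0.003   0.1111] ang 0.007030692176515063 jaw·y 0.9999683736494728 [-0.2 -0.2 -0.2] [-0.7   0.52  1.73  0.23  0.69 -2.35] 0.06355455123672872
tcp [ 0.551  -0.2622  0.155 ] board XYZ [ 0.0445 -0.0033  0.1117] ang 0.007045430334269304 jaw·y 0.9999672674926282 [ 0.7 -0.5 -0. ] [-0.7   0.52  1.73  0.23  0.69 -2.35] 0.06423157610344597
tcp [ 0.5513 -0.2624  0.1555] board XYZ [ 0.0448 -0.0034  0.1121] ang 0.0072255189978145205 jaw·y 0.9999663426408074 [-0.4 -0.4 -1.2] [-0.7   0.52  1.73  0.24  0.69 -2.35] 0.06406875127101265
```

View pics/scene5c.png

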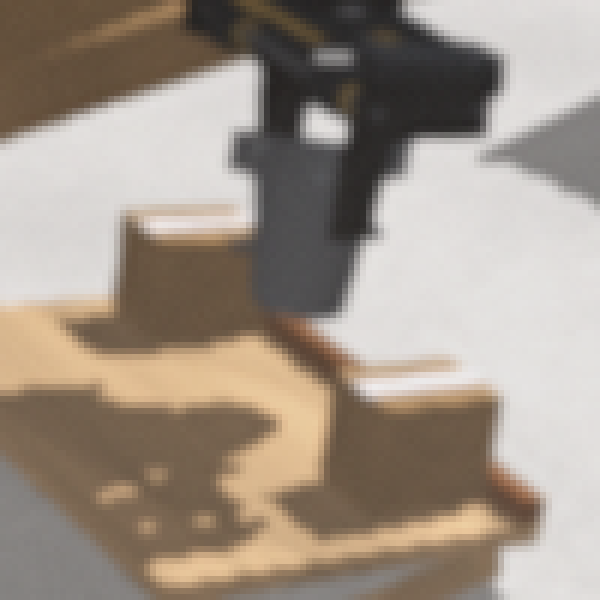

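View pics/top5c.png

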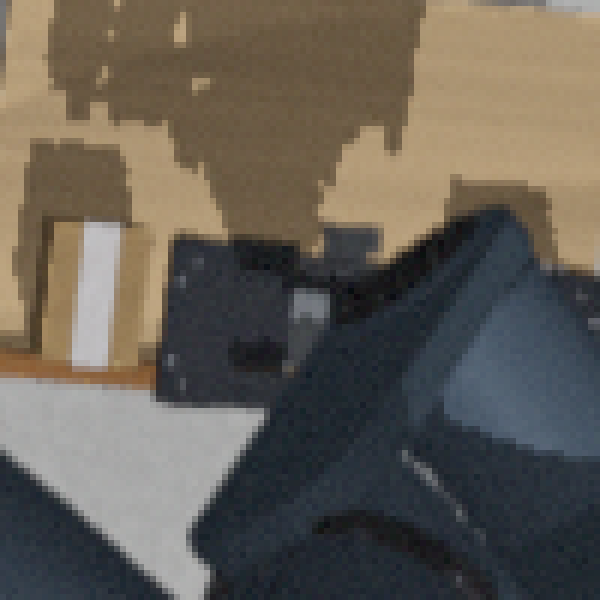

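Emit:
move_arm(
  rows=[4,0,-15,0,0,0,1,5,0,-19,0,0,0,1,4,-1,-15,0,0,0,1,1,0,-4,0,0,0,1,0,0,0,0,0,0,1],
)

```text
time: 8.35
position: [0.5646, -0.2627, 0.1012]
tool_rot: [0.044, 0.991, -0.006, 0.13]
ft_force: [0.3, 0.5, 0.2]
grip_width: 0.0637
```

```bash
python3 v.py 6
```

```text
tcp [ 0.5649 -0.2631  0.1022] board XYZ [ 0.0442 -0.0029  0.0571] ang 0.00701918477845002 jaw·y 0.9999673891052394 [-1.1 -0.  -1. ] [-0.69  0.62  1.74  0.26  0.59 -2.38] 0.06371640295566933
tcp [ 0.5649 -0.2631  0.1024] board XYZ [ 0.0443 -0.003   0.0573] ang 0.00706899159050497 jaw·y 0.999967126830216 [-0.4 -0.1 -0.8] [-0.69  0.62  1.74  0.26  0.59 -2.38] 0.0637346842758642
tcp [ 0.5649 -0.2631  0.1024] board XYZ [ 0.0443 -0.003   0.0573] ang 0.007090302275611188 jaw·y 0.999967087367166 [ 0.  -0.6 -1. ] [-0.69  0.62  1.74  0.26  0.59 -2.38] 0.06392513183943804
```

View pics/scene6c.png

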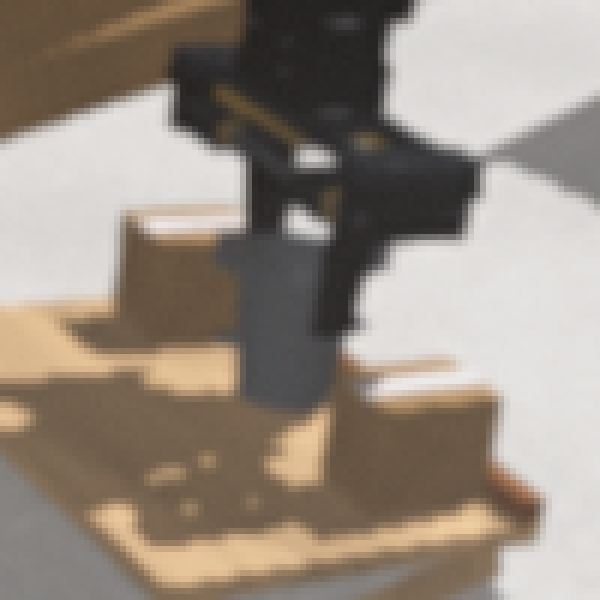

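Just above the board between the cartons. Lower in small steps to contact.

Emit:
move_arm(
  rows=[0.5,0,-2,0,0,0,1,0.5,0,-2,0,0,0,1,0,0,0,0,0,0,1],
)

```text
time: 8.85
position: [0.5654, -0.2627, 0.0974]
tool_rot: [0.044, 0.991, -0.006, 0.13]
ft_force: [0.3, 0.7, -0.7]
grip_width: 0.0636
```

Emit:
move_arm(
  rows=[0.5,0,-1.5,0,0,0,1,0,0,0,0,0,0,1],
)

```text
time: 9.05
position: [0.5661, -0.2629, 0.0962]
tool_rot: [0.044, 0.99, -0.006, 0.13]
ft_force: [-0.1, 0.2, 0.3]
grip_width: 0.0637
```

Emit:
move_arm(
  rows=[0.5,0,-1.5,0,0,0,1,0,0,0,0,0,0,1],
)

```text
time: 9.25
position: [0.5668, -0.2633, 0.0961]
tool_rot: [0.044, 0.99, -0.007, 0.131]
ft_force: [-4.0, -0.3, 9.3]
grip_width: 0.0637
```

Emit:
move_arm(
  rows=[-4,0.3,-0.3,0,0,0,1,-4,0.3,-1,0,0,0,1,-4,0.3,-1,0,0,0,1,0,0,0,0,0,0,1],
  grip_force=20,
)

```text
time: 9.65
position: [0.5562, -0.2629, 0.0945]
tool_rot: [0.044, 0.99, -0.008, 0.133]
ft_force: [0.2, 1.5, 9.9]
grip_width: 0.064
```

```bash
python3 v.py 7
```

```text
tcp [ 0.5564 -0.263   0.0945] board XYZ [ 0.0341 -0.0036  0.0519] ang 0.0088587203339634 jaw·y 0.9999631318590196 [ 0.   1.8 10.7] [-0.7   0.62  1.76  0.28  0.55 -2.41] 0.06370088428289013
tcp [ 0.5564 -0.263   0.0945] board XYZ [ 0.0341 -0.0036  0.0519] ang 0.008876760444181649 jaw·y 0.9999630329574059 [-0.2  1.9 10.5] [-0.7   0.62  1.76  0.28  0.55 -2.41] 0.06389065569023157
tcp [ 0.5565 -0.2629  0.0945] board XYZ [ 0.0341 -0.0035  0.0519] ang 0.008860299062910743 jaw·y 0.9999631686404286 [-0.3  2.4 10.1] [-0.7   0.62  1.76  0.28  0.55 -2.41] 0.06403292404595057
```

Emit:
move_arm(
  rows=[-3,0.3,-0.6,0,0,0,1,-3,0.2,-0.8,0,0,0,1,0,0,0,0,0,0,1],
)

```text
time: 10.15
position: [0.5502, -0.2626, 0.0932]
tool_rot: [0.044, 0.99, -0.008, 0.133]
ft_force: [-0.2, 1.7, 11.5]
grip_width: 0.0639
```

Emit:
move_arm(
  rows=[-2,0.2,-0.5,0,0,0,1,0,0,0,0,0,0,1],
)

```text
time: 10.35
position: [0.5482, -0.2626, 0.0927]
tool_rot: [0.044, 0.99, -0.008, 0.133]
ft_force: [-1.1, 0.3, 10.9]
grip_width: 0.0637
```

Emit:
move_arm(
  rows=[-2,0.2,-0.5,0,0,0,1,0,0,0,0,0,0,1],
)

```text
time: 10.55
position: [0.5462, -0.2624, 0.0921]
tool_rot: [0.044, 0.99, -0.008, 0.132]
ft_force: [-1.3, 0.4, 10.2]
grip_width: 0.064
```

Emit:
move_arm(
  rows=[-1.5,0.1,-0.4,0,0,0,1,0,0,0,0,0,0,1],
)

```text
time: 10.75
position: [0.5446, -0.2623, 0.0916]
tool_rot: [0.044, 0.99, -0.008, 0.132]
ft_force: [-1.0, -0.1, 10.5]
grip_width: 0.0632
```

```bash
python3 v.py 8
```

```text
tcp [ 0.5446 -0.2623  0.0916] board XYZ [ 0.0219 -0.004   0.0521] ang 0.008972773014360795 jaw·y 0.9999604010385832 [-1.   0.5 11.3] [-0.71  0.62  1.79  0.3   0.53 -2.44] 0.0636239534288714
tcp [ 0.5447 -0.2624  0.0916] board XYZ [ 0.022  -0.004   0.0521] ang 0.00897360738931065 jaw·y 0.9999603574089913 [-1.7  0.7 10.9] [-0.71  0.62  1.79  0.3   0.53 -2.44] 0.06406295836932835
tcp [ 0.5446 -0.2623  0.0916] board XYZ [ 0.022  -0.004   0.0521] ang 0.008970735569459515 jaw·y 0.9999604215186677 [-0.5  0.3 11. ] [-0.71  0.62  1.79  0.3   0.53 -2.44] 0.06400270265685933
```

View pics/scene8c.png

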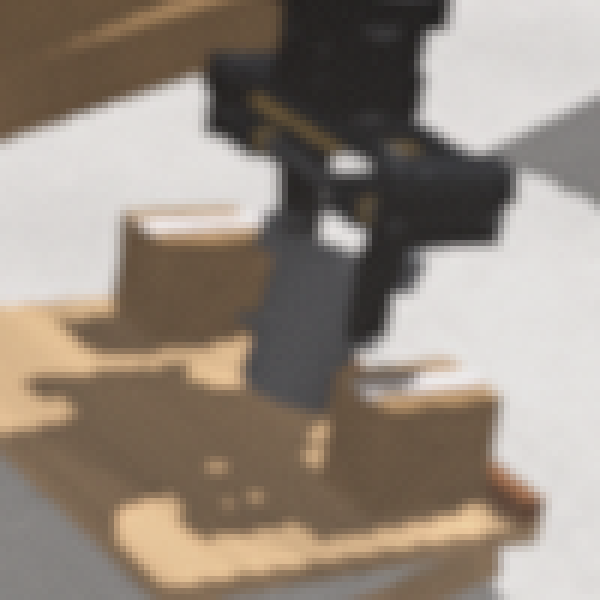

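Emit:
move_arm(
  rows=[4,-0.3,1,0,0,0,1,4,-0.3,1,0,0,0,1,4,-0.3,1,0,0,0,1,0,0,0,0,0,0,1],
  grip_force=15,
)

```text
time: 11.35
position: [0.5561, -0.2632, 0.0934]
tool_rot: [0.044, 0.99, -0.008, 0.131]
ft_force: [-1.4, -2.4, 6.6]
grip_width: 0.0636
```

```bash
python3 v.py 9
```

```text
tcp [ 0.5559 -0.2632  0.0934] board XYZ [ 0.0333 -0.0038  0.0509] ang 0.008001572856173146 jaw·y 0.9999619449954382 [-2.2 -2.4  7. ] [-0.7   0.62  1.76  0.28  0.55 -2.41] 0.06370585297187673
tcp [ 0.5559 -0.2632  0.0934] board XYZ [ 0.0333 -0.0038  0.051 ] ang 0.008005892394589743 jaw·y 0.9999620579587929 [-1.4 -0.9  6.4] [-0.7   0.62  1.76  0.28  0.55 -2.41] 0.0635716103414005
tcp [ 0.5559 -0.2632  0.0934] board XYZ [ 0.0333 -0.0038  0.051 ] ang 0.008004607708290855 jaw·y 0.9999620211302105 [-1.9 -1.6  7.1] [-0.7   0.62  1.76  0.28  0.55 -2.41] 0.06360378027028848
```

View pics/scene9c.png

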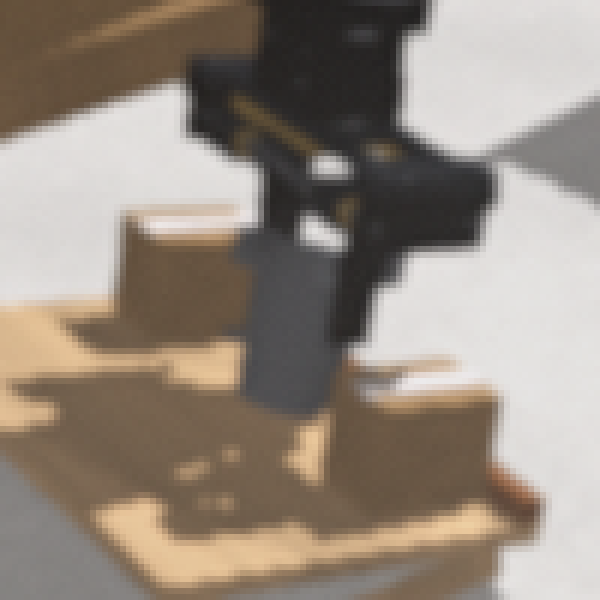

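Emit:
move_arm(
  rows=[4,-0.3,0.8,0,0,0,1,4,-0.3,0.8,0,0,0,1,3,-0.3,0.6,0,0,0,1,0,0,0,0,0,0,1],
  grip_force=15,
)

```text
time: 11.95
position: [0.566, -0.262, 0.0941]
tool_rot: [0.044, 0.991, -0.006, 0.13]
ft_force: [-1.1, -0.1, 1.7]
grip_width: 0.0639
```

```bash
python3 v.py 10; python3 - <<'E'
import cv2,numpy as np
cv2.imwrite('pics/cmp.png',np.hstack([cv2.imread('pics/scene6c.png')[150:470,150:450],cv2.imread('pics/scene10c.png')[150:470,150:450]]))
E
```

```text
tcp [ 0.5657 -0.262   0.0941] board XYZ [ 0.0428 -0.0018  0.0491] ang 0.007150084407143832 jaw·y 0.9999682715341943 [-0.6 -0.4  0.1] [-0.69  0.63  1.74  0.27  0.57 -2.38] 0.06388019276976172
tcp [ 0.5656 -0.262   0.0941] board XYZ [ 0.0428 -0.0018  0.0492] ang 0.007147901908862495 jaw·y 0.999968338711996 [0.1 0.1 0.5] [-0.69  0.63  1.74  0.27  0.57 -2.38] 0.06364459687481257
tcp [ 0.5656 -0.262   0.0942] board XYZ [ 0.0428 -0.0018  0.0492] ang 0.007146885034242698 jaw·y 0.999968376915482 [ 0.5 -0.   0.1] [-0.69  0.63  1.74  0.27  0.57 -2.38] 0.06353059895196879
```

View pics/cmp.png

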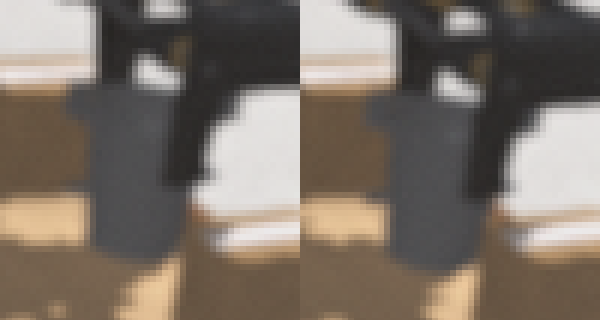

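Emit:
move_arm(
  rows=[0.3,0,-1,0,0,0,1,0.3,0,-1,0,0,0,1,0,0,0,0,0,0,1],
  grip_force=8,
)

```text
time: 12.45
position: [0.5675, -0.2631, 0.0936]
tool_rot: [0.044, 0.99, -0.007, 0.131]
ft_force: [-0.2, 0.8, 5.4]
grip_width: 0.0638
```

```bash
python3 v.py 11
```

```text
tcp [ 0.5675 -0.2632  0.0936] board XYZ [ 0.0445 -0.0028  0.0481] ang 0.00730549423075378 jaw·y 0.9999667100057763 [-0.9  1.3  5.4] [-0.68  0.63  1.73  0.27  0.57 -2.38] 0.06375418130458281
tcp [ 0.5675 -0.2632  0.0936] board XYZ [ 0.0445 -0.0028  0.0481] ang 0.007293581230478809 jaw·y 0.9999667336660623 [-0.7  0.5  5.5] [-0.68  0.63  1.74  0.27  0.57 -2.38] 0.06386923059816099
tcp [ 0.5675 -0.2632  0.0936] board XYZ [ 0.0445 -0.0028  0.0481] ang 0.007299596065195563 jaw·y 0.9999667122984527 [-0.2  0.7  4.9] [-0.68  0.63  1.73  0.27  0.57 -2.38] 0.06381448746263278
```

View pics/scene11c.png

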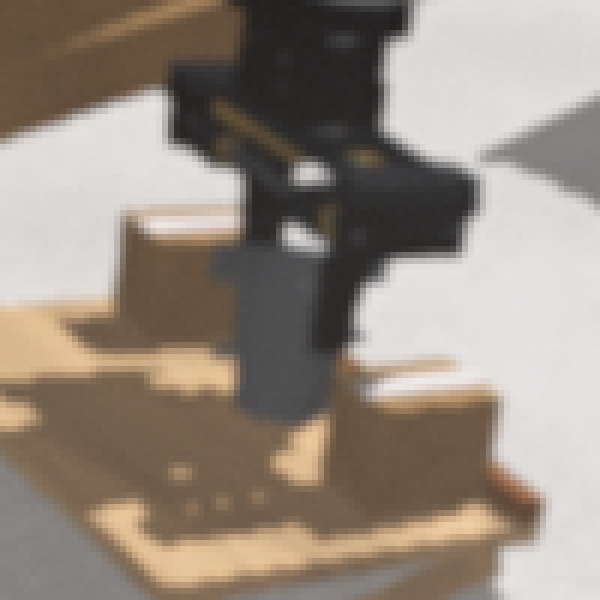

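Emit:
move_arm(
  rows=[0,0,0,0,0,0,1,-1,0,4,0,0,0,1,-1,0,4,0,0,0,1,-8,0.7,-2,0,0,0,1,-7,0.6,-2,0,0,0,1,0,0,0,0,0,0,1],
  grip_force=45,
)

```text
time: 13.25
position: [0.5479, -0.2608, 0.0959]
tool_rot: [0.045, 0.991, -0.005, 0.129]
ft_force: [0.4, -0.0, -1.0]
grip_width: 0.063
```

```bash
python3 v.py 12
```

```text
tcp [ 0.549  -0.2613  0.0963] board XYZ [ 0.0273 -0.0026  0.0556] ang 0.007061629069038712 jaw·y 0.9999684058035074 [ 0.3 -0.6 -1. ] [-0.7   0.61  1.77  0.28  0.56 -2.41] 0.06301690116289116
tcp [ 0.5494 -0.2614  0.0964] board XYZ [ 0.0277 -0.0027  0.0556] ang 0.006999764328027902 jaw·y 0.9999683539773775 [-0.   0.3 -0.8] [-0.7   0.61  1.77  0.28  0.56 -2.41] 0.06325390084857181
tcp [ 0.5496 -0.2615  0.0965] board XYZ [ 0.0279 -0.0027  0.0556] ang 0.006974653593887628 jaw·y 0.9999682621476969 [-0.4 -0.6 -0.2] [-0.7   0.61  1.77  0.28  0.56 -2.41] 0.06350867532503054
```

View pics/scene12c.png

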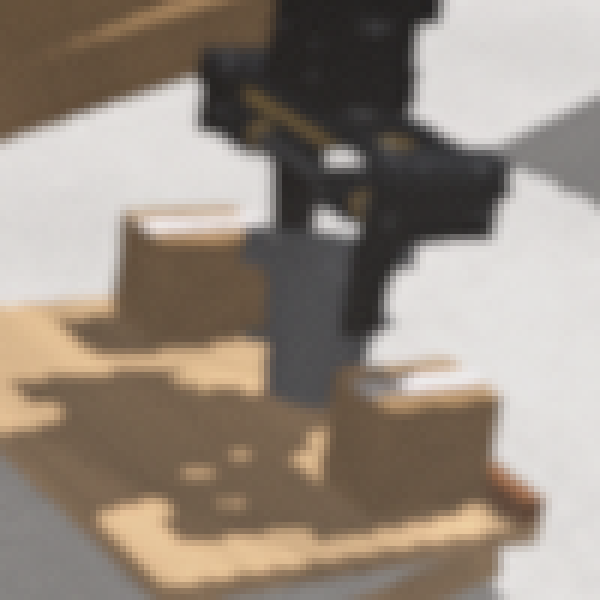

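Emit:
move_arm(
  rows=[0.5,0,-2.5,0,0,0,1,0.6,0,-2.5,0,0,0,1,0,0,0,0,0,0,1,-1.5,0,-0.4,0,0,0,1,0,0,0,0,0,0,1],
)

```text
time: 13.95
position: [0.5492, -0.2614, 0.0912]
tool_rot: [0.044, 0.991, -0.006, 0.13]
ft_force: [0.1, -0.8, -1.1]
grip_width: 0.0634
```

```bash
python3 v.py 13
```

```text
tcp [ 0.5493 -0.2615  0.0913] board XYZ [ 0.0262 -0.0027  0.0507] ang 0.006960026315207682 jaw·y 0.9999680713180539 [ 0.2 -0.3 -0.2] [-0.7   0.62  1.78  0.29  0.55 -2.42] 0.06310837179057868
tcp [ 0.5493 -0.2615  0.0913] board XYZ [ 0.0263 -0.0027  0.0507] ang 0.006964105190378002 jaw·y 0.9999680042139063 [ 0.2  0.1 -0.2] [-0.7   0.62  1.78  0.29  0.55 -2.42] 0.06352614964623902
tcp [ 0.5493 -0.2615  0.0913] board XYZ [ 0.0263 -0.0027  0.0507] ang 0.006961607432502239 jaw·y 0.9999680378146564 [-0.3 -1.  -1. ] [-0.7   0.62  1.78  0.29  0.55 -2.42] 0.06339937870856263
```

Still in the air, X≈26 mm; nudge on towards the cleat just above the board.

Emit:
move_arm(
  rows=[-1,0,-0.4,0,0,0,1,0,0,0,0,0,0,1],
)

```text
time: 14.35
position: [0.5486, -0.2616, 0.0912]
tool_rot: [0.044, 0.99, -0.006, 0.131]
ft_force: [0.6, 0.9, 0.5]
grip_width: 0.0632
```

Emit:
move_arm(
  rows=[-1,0,-0.4,0,0,0,1,0,0,0,0,0,0,1],
)

```text
time: 14.55
position: [0.548, -0.2617, 0.091]
tool_rot: [0.044, 0.99, -0.007, 0.131]
ft_force: [3.2, 0.3, 1.3]
grip_width: 0.0633
```

```bash
python3 v.py 14
```

```text
tcp [ 0.548  -0.2618  0.091 ] board XYZ [ 0.025  -0.0031  0.0507] ang 0.007147540090135977 jaw·y 0.9999671831789738 [3.  1.  2.9] [-0.71  0.62  1.78  0.29  0.54 -2.43] 0.06326660114422797
tcp [ 0.5479 -0.2617  0.091 ] board XYZ [ 0.0249 -0.0031  0.0507] ang 0.007101524891923852 jaw·y 0.9999673165874741 [2.9 2.  2.3] [-0.71  0.62  1.78  0.29  0.54 -2.43] 0.06369743807229773
tcp [ 0.5479 -0.2617  0.091 ] board XYZ [ 0.0249 -0.0031  0.0507] ang 0.007101575503168769 jaw·y 0.9999672695035773 [3.1 1.2 2.6] [-0.71  0.62  1.78  0.29  0.54 -2.43] 0.0631480095701594
```

Emit:
move_arm(
  rows=[0.3,0,-1,0,0,0,1,0.3,0,-1,0,0,0,1,0,0,0,0,0,0,1],
  grip_force=10,
)

```text
time: 15.05
position: [0.548, -0.2617, 0.0889]
tool_rot: [0.044, 0.99, -0.007, 0.13]
ft_force: [1.2, 0.3, 5.9]
grip_width: 0.0638
```

```bash
python3 v.py 15
```

```text
tcp [ 0.548  -0.2617  0.089 ] board XYZ [ 0.0244 -0.0031  0.0487] ang 0.007014897377533233 jaw·y 0.9999674509546153 [0.6 0.4 5.9] [-0.71  0.62  1.78  0.29  0.54 -2.43] 0.06377693179194618
tcp [ 0.5479 -0.2617  0.0889] board XYZ [ 0.0244 -0.0031  0.0487] ang 0.0070105464293441135 jaw·y 0.9999674882066573 [0.5 0.2 6. ] [-0.71  0.62  1.78  0.29  0.54 -2.43] 0.06369198558129811
tcp [ 0.5479 -0.2617  0.0889] board XYZ [ 0.0244 -0.0031  0.0487] ang 0.007017509296268282 jaw·y 0.9999674343038827 [-0.1  0.3  4.9] [-0.71  0.62  1.78  0.29  0.54 -2.43] 0.06364155289307837
```

View pics/scene15c.png

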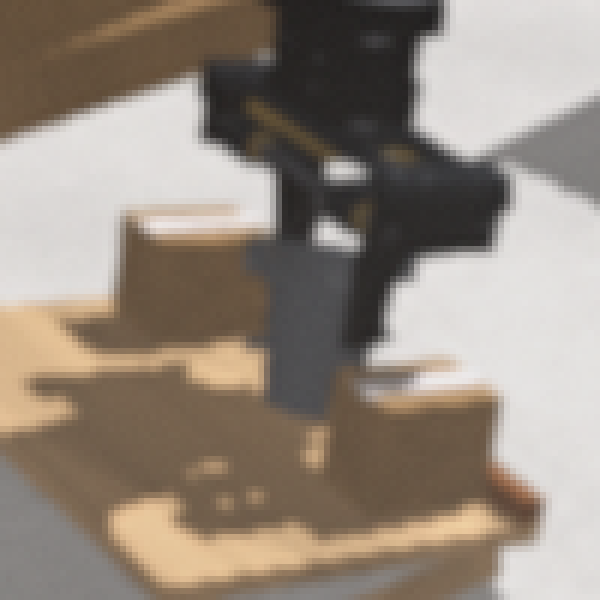

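Emit:
move_arm(
  rows=[0,0,0,0,0,0,0.22,0,0,0,0,0,0,0.15,0,0,0,0,0,0,0.08,0,0,0,0,0,0,0.08],
)

```text
time: 15.65
position: [0.5473, -0.2612, 0.0879]
tool_rot: [0.044, 0.991, -0.006, 0.129]
ft_force: [0.6, -0.4, 0.4]
grip_width: 0.0782
```

```bash
python3 v.py 16
```

```text
tcp [ 0.5475 -0.2613  0.0881] board XYZ [ 0.0237 -0.0027  0.048 ] ang 0.0070488638552077855 jaw·y 0.9999683740143286 [0.1 0.3 0.7] [-0.71  0.63  1.78  0.29  0.54 -2.43] 0.07941538934182754
tcp [ 0.5476 -0.2613  0.0882] board XYZ [ 0.0239 -0.0027  0.0481] ang 0.007009969543478638 jaw·y 0.9999682782622147 [0.5 0.4 0.1] [-0.71  0.63  1.78  0.29  0.54 -2.43] 0.07980581304051108
tcp [ 0.5477 -0.2614  0.0883] board XYZ [ 0.0239 -0.0028  0.0482] ang 0.00698926393013996 jaw·y 0.9999682508553431 [-0.3  0.2 -1.4] [-0.71  0.63  1.78  0.29  0.54 -2.43] 0.07977930903824748
```

View pics/scene16c.png

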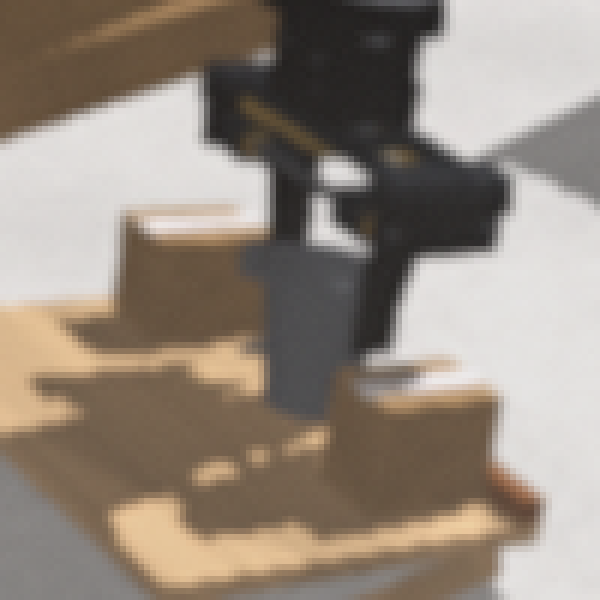

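Emit:
move_arm(
  rows=[-2.5,0.2,10,0,0,0,0.05,-4,0.4,15,0,0,0,0.05,-5,0.4,19,0,0,0,0.05,-6,0.5,24,0,0,0,0.05,-10,1,38,0,0,0,0.05,-10,1,38,0,0,0,0.05,-30,20,30,0,0,0,0.05,-35,30,10,0,0,0,0.05,-35,30,10,0,0,0,0.05,-35,30,0,0,0,0,0.05,0,0,0,0,0,0,0.05],
)

```text
time: 16.95
position: [0.3694, -0.1417, 0.2819]
tool_rot: [0.044, 0.991, -0.004, 0.128]
ft_force: [0.1, -1.0, -0.5]
grip_width: 0.083
```

```bash
python3 v.py 17; python3 - <<'E'
from b import *
n=np.array([-.2578,.0230,.9659]); xs=np.array([.962,-.0859,.2588]); y=np.array([.089,.996,0]); O=np.array([.6355,-.2549,.0617])-.101*xs-.0115*y
for c in ['top','scene']:
    d=robot.camera(c); P=cloud(d); Q=P-O; B=np.stack([Q@xs,Q@y,Q@n],-1)
    s=np.isfinite(B[...,0])&(np.abs(B[...,1])<.06)&(B[...,0]>-.04)&(B[...,0]<.09)&(B[...,2]<.11)
    for lo,hi in [(.005,.025),(.03,.05),(.074,.084),(.09,.105)]:
        q=B[s&(B[...,2]>lo)&(B[...,2]<hi)]
        if len(q)>4: print(c,lo,len(q),'x',np.percentile(q[:,0],[2,98]),'y',np.percentile(q[:,1],[2,98]))
    P0=np.load(c+'.npy')
    for nm,cc in [('boxes',None)]:
        H=B[...,2]; s=np.isfinite(H)&(H>.054)&(H<.068)&(np.abs(B[...,0]-.04)<.06)
        for sg in (1,-1):
            t=s&(sg*B[...,1]>.07)&(sg*B[...,1]<.16); print('box',sg,B[t].min(0),B[t].max(0))
    for n2 in ['lower_cup_center','spare_cup_center','bottle_center','top_cup_center']:
        print(n2,[(np.round(k['at'],1),round(k['conf'],2)) for k in robot.spot_point(c,n2)[:2]])
E
```

```text
tcp [ 0.3748 -0.1475  0.2838] board XYZ [-0.1016  0.0953  0.2842] ang 0.007858385136275705 jaw·y 0.9999629761992207 [ 0.8 -0.2  0.8] [-0.79  0.02  2.03  0.21  0.89 -2.39] 0.08274088459842681
tcp [ 0.3759 -0.1487  0.2839] board XYZ [-0.1004  0.0942  0.284 ] ang 0.008164141370815276 jaw·y 0.9999616181791018 [ 0.6 -0.6  1. ] [-0.79  0.03  2.03  0.21  0.89 -2.39] 0.08284950069751958
tcp [ 0.3764 -0.1492  0.2837] board XYZ [-0.0999  0.0937  0.2837] ang 0.007967152364089508 jaw·y 0.9999626350700929 [-0.4  0.   0.3] [-0.79  0.03  2.03  0.21  0.89 -2.39] 0.08257045736397031
top 0.005 126 x [-0.0143  0.0506] y [-0.0576  0.0581]
top 0.03 245 x [0.0021 0.055 ] y [-0.028  0.023]
top 0.074 103 x [-0.0091  0.0639] y [-0.0352  0.0289]
top 0.09 64 x [-0.0206  0.0718] y [-0.0134  0.0084]
box 1 [0.0008 0.0792 0.0542] [0.0718 0.13   0.0666]
box -1 [ 0.0004 -0.1425  0.054 ] [ 0.0717 -0.0916  0.0671]
lower_cup_center [(array([274.4, 213.7]), 0.73), (array([273.2, 194.6]), 0.42)]
spare_cup_center [(array([196.1, 201.2]), 0.91)]
bottle_center [(array([325.7, 230.2]), 0.72)]
top_cup_center [(array([406.7, 198. ]), 0.7)]
scene 0.005 66 x [0.0302 0.0523] y [-0.0129  0.0259]
scene 0.03 115 x [-0.0152  0.0674] y [-0.0167  0.0275]
scene 0.074 107 x [-0.0188  0.0721] y [-0.0328  0.029 ]
scene 0.09 25 x [-0.0192  0.0724] y [-0.0149  0.009 ]
box 1 [-0.0003  0.0805  0.054 ] [0.0717 0.1323 0.0611]
box -1 [-0.0007 -0.1449  0.0541] [ 0.0724 -0.0886  0.0612]
lower_cup_center [(array([362.2, 224.5]), 0.63)]
spare_cup_center [(array([435.6, 276.8]), 0.98)]
bottle_center [(array([334.9, 187.5]), 0.73)]
top_cup_center [(array([256.5, 168.8]), 0.56)]
```

View pics/scene17c.png

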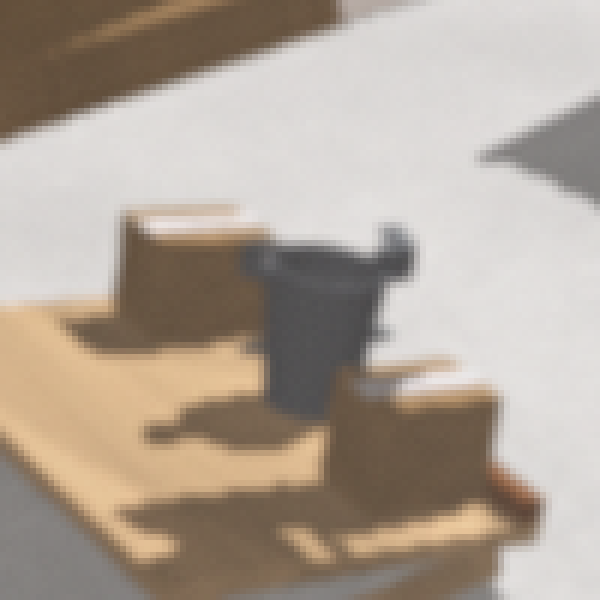

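View pics/top17c.png

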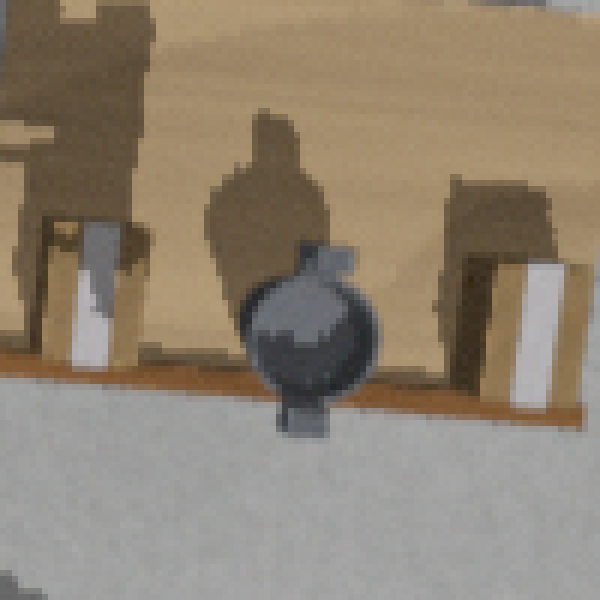

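View pics/scene17.png

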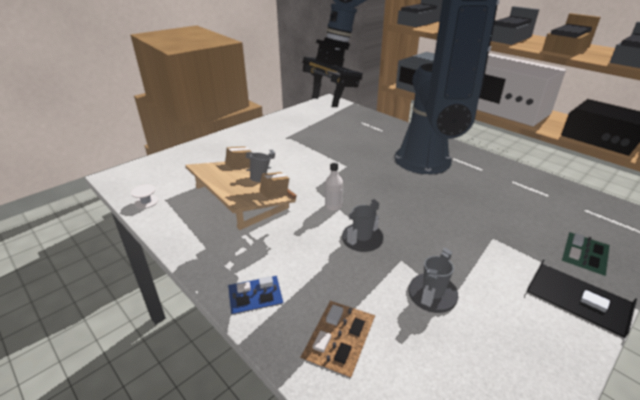

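```bash
python3 - <<'E'
from rig import robot
print(robot.get_obs()['time']); print(robot.hand_in())
E
```

```text
17.65
the job is handed in; nothing more can be done
None
```

I twisted the top cup out by about 0.8 rad anticlockwise, climbing as it turned. I then stood it against the cleat between the cartons, let go, and handed in at 17.65 s. No verdict is reported.

- **Slide problem:** on the first slide down the board the foot stuck and the cup pivoted in the jaws, leaning by roughly 17° judged from the picture. I reversed, pressed it flat again, carried it the rest of the way just above the board to the cleat and released it there.
- **Top cup:** the last depth checks put its axis about 26 mm up from the cleat and about 3 mm off the board's middle. It looks square to the board in both views, and the fingers are well clear.
- **Cartons:** the depth images show both within a few mm of their first measurement.
- **Lower cup, single cup and bottle:** I checked these only by their network pixel positions, which stayed within about 2–3 px of the first pictures. That is close to network noise and only roughly as fine as the lower cup's 8 mm limit. The pictures show all three still in place.

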